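# Set out the seasoning row at the pass

## Task

Move the four seasoning containers from the wire caddy over to the station rack, one into each black insert, keeping them in the same left-to-right order as they now stand in the caddy, so that the cook finds them without looking. Set each one down gently rather than dropping it, upright on the floor of its insert. Leave the white ramekin and the kitchen timer where they are.

Things in the scene. Friction and masses are not known exactly. Their poses are not given: they have to be found in the camera images.
- dredger_mid (a point): stainless-steel shaker, domed lid with holes (52 mm diameter, from 74 mm up), straight body 50 mm in diameter, 190 g; 93 mm tall. Point: on its axis, half-way up (46.5 mm above its foot), z up. Starts upright in the wire caddy, foot 6 mm above the bench, in any of its four places. Grip it across the body 55 to 60 mm above its foot. 
- bottle_mid (a point): white plastic squeeze bottle, rigid, straight body 48 mm in diameter up to 70 mm, then shoulder, collar and pointed nozzle, 150 g; 112 mm tall. Point: on its axis, half-way up (56 mm above its foot), z up. Starts upright in the wire caddy, foot 6 mm above the bench, in any of its four places. Grip it across the body 55 to 60 mm above its foot. 
- mill_mid (a point): dark wooden pepper mill, straight, 49 mm in diameter, steel collar at 72 mm, steel ball on top, 200 g; 105 mm tall. Point: on its axis, half-way up (52.5 mm above its foot), z up. Starts upright in the wire caddy, foot 6 mm above the bench, in any of its four places. Grip it across the body 55 to 60 mm above its foot. 
- jar_mid (a point): glass spice jar, ochre inside, flat black lid from 64 mm up, straight, 50 mm in diameter, 200 g; 82 mm tall. Point: on its axis, half-way up (41 mm above its foot), z up. Starts upright in the wire caddy, foot 6 mm above the bench, in any of its four places. Grip it across the body 55 to 60 mm above its foot. 
- well_a: square black plastic insert in the station rack, like the other three: 74 mm outside, 70 mm inside, rim 23 mm and inner floor 2 mm above its underside. Origin: centre of the underside, 2.5 mm above the bench; z up, y along the row. Its place in the row changes. The station rack is a low folded-steel tray, 90 x 330 mm, holding the inserts in a row at 78 mm pitch.
- well_b: square black plastic insert in the station rack, like the other three: 74 mm outside, 70 mm inside, rim 23 mm and inner floor 2 mm above its underside. Origin: centre of the underside, 2.5 mm above the bench; z up, y along the row. Its place in the row changes. Inserts and rack are fixed.
- well_c: square black plastic insert in the station rack, like the other three: 74 mm outside, 70 mm inside, rim 23 mm and inner floor 2 mm above its underside. Origin: centre of the underside, 2.5 mm above the bench; z up, y along the row. Its place in the row changes. Rack and caddy stand end to end, rows nearly along world y (within 0.17 rad).
- well_d: square black plastic insert in the station rack, like the other three: 74 mm outside, 70 mm inside, rim 23 mm and inner floor 2 mm above its underside. Origin: centre of the underside, 2.5 mm above the bench; z up, y along the row. Its place in the row changes. Either rack may be on the left; left is +y for both rows.
- ramekin_mid (a point): white ceramic ramekin, 68 mm in diameter, 36 mm high, on the bench on the robot's side of the wire caddy, 115 to 130 mm from its row; to be left alone. The caddy is a fixed steel rack, 84 x 322 mm, places at 78 mm pitch, guard wires up to 28 mm above the bench, end loops up to 53 mm. The point is at its centre, 18 mm above the bench.
- timer_mid (a point): white kitchen timer lying flat on the bench on the robot's side of the station rack, 62 x 68 x 16 mm, its centre 115 to 130 mm from the row's line; to be left alone. The point is at its centre, 8 mm above the bench.
Not all that is in view belongs to the job. Leave any blue or orange look-alike of the part that bears dredger_mid alone.

How it is judged:
At the end, for the whole second after the job is handed in: Each container is upright (within 0.09 rad), at rest, standing on the floor of an insert (6 mm) and within 15 mm of its centre; it has the same place in the row, counted from the left, as it had in the caddy (shown by having moved 342 to 421 mm, true of that insert only) (((horizontal distance between dredger_mid and well_a below 0.015 m and z of dredger_mid in the frame of well_a between 0.0425 and 0.0525 m) or (horizontal distance between dredger_mid and well_b below 0.015 m and z of dredger_mid in the frame of well_b between 0.0425 and 0.0525 m) or (horizontal distance between dredger_mid and well_c below 0.015 m and z of dredger_mid in the frame of well_c between 0.0425 and 0.0525 m) or (horizontal distance between dredger_mid and well_d below 0.015 m and z of dredger_mid in the frame of well_d between 0.0425 and 0.0525 m)) and distance of dredger_mid from where it was at the start of the episode between 0.342 and 0.421 m and angle between each of dredger_mid, bottle_mid, mill_mid, jar_mid's own z axis and vertical below 0.09 rad and linear speed of each of dredger, bottle, mill, jar below 0.02 m/s and ((horizontal distance between bottle_mid and well_a below 0.015 m and z of bottle_mid in the frame of well_a between 0.052 and 0.062 m) or (horizontal distance between bottle_mid and well_b below 0.015 m and z of bottle_mid in the frame of well_b between 0.052 and 0.062 m) or (horizontal distance between bottle_mid and well_c below 0.015 m and z of bottle_mid in the frame of well_c between 0.052 and 0.062 m) or (horizontal distance between bottle_mid and well_d below 0.015 m and z of bottle_mid in the frame of well_d between 0.052 and 0.062 m)) and distance of bottle_mid from where it was at the start of the episode between 0.342 and 0.421 m and ((horizontal distance between mill_mid and well_a below 0.015 m and z of mill_mid in the frame of well_a between 0.0485 and 0.0585 m) or (horizontal distance between mill_mid and well_b below 0.015 m and z of mill_mid in the frame of well_b between 0.0485 and 0.0585 m) or (horizontal distance between mill_mid and well_c below 0.015 m and z of mill_mid in the frame of well_c between 0.0485 and 0.0585 m) or (horizontal distance between mill_mid and well_d below 0.015 m and z of mill_mid in the frame of well_d between 0.0485 and 0.0585 m)) and distance of mill_mid from where it was at the start of the episode between 0.342 and 0.421 m and ((horizontal distance between jar_mid and well_a below 0.015 m and z of jar_mid in the frame of well_a between 0.037 and 0.047 m) or (horizontal distance between jar_mid and well_b below 0.015 m and z of jar_mid in the frame of well_b between 0.037 and 0.047 m) or (horizontal distance between jar_mid and well_c below 0.015 m and z of jar_mid in the frame of well_c between 0.037 and 0.047 m) or (horizontal distance between jar_mid and well_d below 0.015 m and z of jar_mid in the frame of well_d between 0.037 and 0.047 m)) and distance of jar_mid from where it was at the start of the episode between 0.342 and 0.421 m); the robot touches nothing.
It fails at once if the ramekin was moved by more than 25 mm (distance of ramekin_mid from where it was at the start of the episode above 0.025 m).
It fails at once if the timer was moved by more than 25 mm (distance of timer_mid from where it was at the start of the episode above 0.025 m).
It fails at once if a container was dropped into an insert (over 0.6 m/s within 30 mm of the insert's floor) ((linear speed of dredger above 0.6 m/s and height (world z) of dredger_mid below 0.081 m and (horizontal distance between dredger_mid and well_a below 0.03 m or horizontal distance between dredger_mid and well_b below 0.03 m or horizontal distance between dredger_mid and well_c below 0.03 m or horizontal distance between dredger_mid and well_d below 0.03 m)) or (linear speed of bottle above 0.6 m/s and height (world z) of bottle_mid below 0.0905 m and (horizontal distance between bottle_mid and well_a below 0.03 m or horizontal distance between bottle_mid and well_b below 0.03 m or horizontal distance between bottle_mid and well_c below 0.03 m or horizontal distance between bottle_mid and well_d below 0.03 m)) or (linear speed of mill above 0.6 m/s and height (world z) of mill_mid below 0.087 m and (horizontal distance between mill_mid and well_a below 0.03 m or horizontal distance between mill_mid and well_b below 0.03 m or horizontal distance between mill_mid and well_c below 0.03 m or horizontal distance between mill_mid and well_d below 0.03 m)) or (linear speed of jar above 0.6 m/s and height (world z) of jar_mid below 0.0755 m and (horizontal distance between jar_mid and well_a below 0.03 m or horizontal distance between jar_mid and well_b below 0.03 m or horizontal distance between jar_mid and well_c below 0.03 m or horizontal distance between jar_mid and well_d below 0.03 m))).
It also fails if it takes over 93 s, if anything falls off the work surface, if the arm or the gripper's body presses on something with over 40 N, if the wrist force passes 120 N, or if a joint passes its speed limit or range.

## Robot

A 7-joint arm with a two-finger parallel gripper is mounted at the origin on the work surface. World frame = base frame: x ahead of the robot, y to its left, z up, the work surface at z = 0. Lengths are in m, angles in rad, forces in N, time in s.
With the tool pointing down it reaches from about 0.425 to 0.925 m from the base axis. Payload 6.8 kg.
Tool frame: the origin (TCP) lies at the very end of the fingers, on their centre line; the grasp point (between the pads) lies 19 mm behind it (hold_point_z is the distance from the TCP to the grasp point, in m); z points along the fingers, y is the direction in which the jaws open and shut (so a half turn about z gives the same grasp; the last joint's range is limited). The gripper opens to 85 mm and grips with 20 to 120 N. Pads are 22 mm wide; open, the fingers measure 114 mm over their backs; the gripper's body (76 mm by 85 mm) begins 54 mm behind the grasp point. The pads swing forward as they close: fully open they stand 13 mm farther back than shut.
Start: joints at [1.011, 0.477, 0.022, 1.555, -0.011, 1.109, -0.083], TCP at [0.295, -0.607, 0.231] pointing down, gripper open.
Joint ranges: [-2.96, 2.96], [-0.34, 2.1], [-1.41, 1.46], [0.24, 2.44], [-1.37, 4.51], [0.17, 1.92], [-2.96, 2.96]. Speed limits (rad/s): [2.39, 2.39, 3.14, 3.14, 3.14, 3.14, 3.14].

## Interface

Orientations are given as a unit quaternion [w, x, y, z].
In Python, from station import get_obs, read_camera, calibration, hand_in, regions_of, hold_point_z gives the robot as it stands.
- The arm moves only by the tool send_rows, never from a script. Its argument "motion" is text: rows parted by semicolons, each of 7 numbers parted by spaces: the shift along the world's x, y, z in cm, then the turn, a rotation vector about the world's x, y, z in degrees, then the closure, from 0 (fully open) to 1 (shut). In form: dx dy dz rx ry rz fingers; .... A call has 1 to 20 rows; each row shifts and turns the pose as measured when the row begins; what a row does not reach is not made up. A row lasts 1/12 s, in which the tool goes at most 41.7 mm and 7.16 degrees, less where a joint would pass 70% of its speed; a pose out of reach is approached as far as the arm can. A call is refused whole if a number of a shift passes 4.17 or a number of a turn 7.16, either way. A call with a gripper value outside its range is refused whole. The fingers move at their own pace and stop on an object; "newtons" is the grip in N (left out, the last holds). Time passes only in rows, so rows that do not move let the fingers close. It gives the time, the measured TCP pose, the force and the opening at its end, in the units of the state.
- get_obs(): the state, without advancing time (a new reading comes with each control period).
- read_camera(name): name is "side" or "top"; returns the picture (420x560x3 uint8, red, green, blue); there is no depth.
- calibration(name): a dict with "mtx" (3x3 intrinsics, pixels), "k1" (the pictures are not rectified: a ray, as slopes to the right and down, at radius r is drawn at 1 + k1 r^2 times it, then the intrinsics apply), "R" (3x3) and "t" (3): a world point X has camera coordinates R X + t. Camera axes: x right, y down, z forward; pixel columns grow to the right and rows downward; lengths in m; the calibration is good to about 2 mm. A picture is of the moment at which its call begins. calibration takes no time and is no camera call.
- hand_in(): hands the job in, once; it reports no verdict.
Trained networks look in the newest picture that a camera, given by its name, has taken for a name from the list of things; names that differ only in an ending like _2 or _b are one class to them, and where a whole thing is asked for, a point or a joint stands for the part that bears it (a point fixed in the world has none). Each returns a list of dicts, best first, with "conf" (0 to 1); they miss things now and then, are a little off and sometimes report something else, mostly with a low value. They report only what shows in the picture. A call takes as long as a camera call. They do not tell look-alikes from the thing itself.
- regions_of(thing, camera): "region" (420x560 bool, what is visible of it) and "point" ([column, row] in pixels, amid what is visible of it).
The state is a dict: "t": time; "q": joint angles; "joint_vel": joint speeds; "joint_torque": joint torques, N m; "eef_pos": TCP position; "tool_rot": TCP orientation; "contact_force": force on the tool from outside, world axes, zero at the start; "torque": the same for the moment, N m; "gripper_width": opening from 0.0 (shut) to 1.0 (fully open).
Only numpy, scipy, OpenCV 4.12 (cv2) and the standard library are available. Lean on these libraries where they do the work, as an engineer would, in place of code of your own. Each camera call takes 0.05 s, during which the arm holds its last target.

## Working session

There is one attempt and no reset: what is moved stays moved. The work goes in short steps, Python scripts to look and compute and a tool call to move; the robot and the scene stay as the last step left them, time stands still between calls to the robot, and variables do not carry over. Pictures are saved under pics/ and viewed, and the job is handed in when it is done.

Besides the shell and the picture viewer there is one more tool, called after "Call:" as name(argument=value, ...) on one line, values as JSON. send_rows: Moves the arm, as the interface text tells. Its arguments: {"type":"object","properties":{"motion":{"type":"string"},"newtons":{"type":"number"}},"required":["motion"]}

```bash
mkdir -p pics; ls
python3 - <<'E'
from station import *
import cv2, numpy as np
o=get_obs();print({k:np.round(v,3) for k,v in o.items()})
for c in("side","top"):
    im=read_camera(c);cv2.imwrite(f"pics/{c}0.png",cv2.cvtColor(im,cv2.COLOR_RGB2BGR));print(calibration(c))
print(hold_point_z)
E
```

```text
pics
{'t': np.float64(0.0), 'q': array([ 1.011,  0.478,  0.022,  1.556, -0.011,  1.109, -0.083]), 'joint_vel': array([ 0.001,  0.   ,  0.001,  0.   ,  0.001, -0.   ,  0.   ]), 'joint_torque': array([ 1.0000e-03, -5.9645e+01,  1.6080e+00, -2.8120e+01,  1.2000e-02,
        9.0000e-03, -0.0000e+00]), 'eef_pos': array([ 0.294, -0.607,  0.23 ]), 'tool_rot': array([-0.001,  0.975,  0.224, -0.   ]), 'contact_force': array([-0.291,  0.401, -0.559]), 'torque': array([-0.026,  0.03 ,  0.032]), 'gripper_width': np.float64(0.998)}
{'mtx': array([[414.86468927,   0.        , 282.37424445],
       [  0.        , 414.86468927, 208.03340151],
       [  0.        ,   0.        ,   1.        ]]), 'k1': -0.07061572578208046, 'R': array([[-0.96215199, -0.27210276, -0.01495429],
       [-0.13542445,  0.52503706, -0.84023586],
       [ 0.23648206, -0.80640943, -0.54201482]]), 't': array([0.47186899, 0.13373627, 0.7975319 ])}
{'mtx': array([[438.58517568,   0.        , 279.00229641],
       [  0.        , 438.58517568, 207.21402008],
       [  0.        ,   0.        ,   1.        ]]), 'k1': -0.04141278605536134, 'R': array([[ 1.59780238e-03, -9.99941101e-01, -1.07350532e-02],
       [-9.92007080e-01, -2.30474278e-04, -1.26182008e-01],
       [ 1.26172102e-01,  1.08508627e-02, -9.91949021e-01]]), 't': array([0.00889951, 0.49626573, 0.98221787])}
0.0187
```

View pics/top0.png

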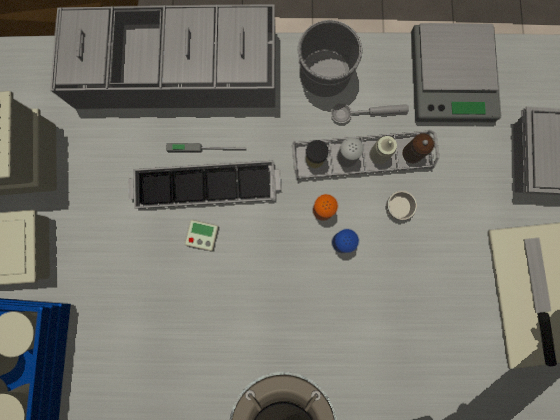

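View pics/side0.png

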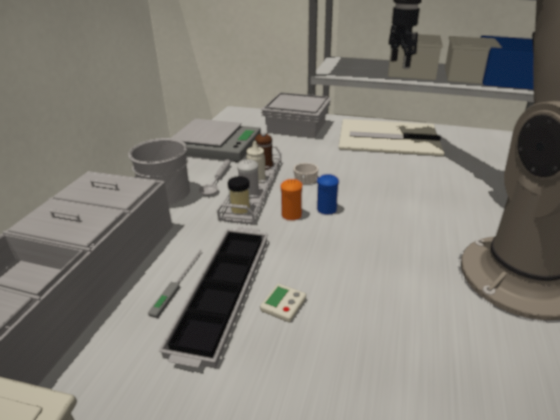

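```bash
cat > h.py <<'E'
import numpy as np, cv2
from station import *
def ray(c,px):
    k=calibration(c);K=k["mtx"];d=np.array([(px[0]-K[0,2])/K[0,0],(px[1]-K[1,2])/K[1,1]])
    u=d.copy()
    for _ in range(20): u=d/(1+k["k1"]*(u@u))
    R=np.array(k["R"]);t=np.array(k["t"])
    return -R.T@t, R.T@np.array([u[0],u[1],1])
def at(c,px,z):
    o,d=ray(c,px);return o+d*(z-o[2])/d[2]
def proj(c,X):
    k=calibration(c);p=np.array(k["R"])@X+k["t"];u=p[:2]/p[2];u=u*(1+k["k1"]*(u@u));return np.array([k["mtx"][0,0]*u[0]+k["mtx"][0,2],k["mtx"][1,1]*u[1]+k["mtx"][1,2]])
def tri(a,b):
    A=[];B=[]
    M=np.zeros((3,3));v=np.zeros(3)
    for c,p in(("side",a),("top",b)):
        o,d=ray(c,p);d/=np.linalg.norm(d);P=np.eye(3)-np.outer(d,d);M+=P;v+=P@o
    return np.linalg.solve(M,v)
E
python3 - <<'E'
from h import *
for n in("jar_mid","dredger_mid","bottle_mid","mill_mid","well_a","ramekin_mid","timer_mid"):
  for c in("top","side"):
    for r in regions_of(n,c)[:5]:
        m=r["region"];ys,xs=np.nonzero(m)
        print(n,c,round(r["conf"],2),np.round(r["point"],1),len(xs),xs.min(),xs.max(),ys.min(),ys.max(),"cent",round(xs.mean(),1),round(ys.mean(),1))
for c,(x0,y0,w,h,s) in{"top":(125,125,330,100,0),"side":(160,130,180,240,0)}.items():
    im=cv2.imread(f"pics/{c}0.png")[y0:y0+h,x0:x0+w];f=min(800/w,600/h);cv2.imwrite(f"pics/{c}0z.png",cv2.resize(im,None,fx=f,fy=f,interpolation=2));print(f)
E
```

```text
jar_mid top 0.94 [314.  153.5] 576 304 327 140 169 cent 315.1 154.0
jar_mid side 0.77 [240.7 192. ] 661 227 249 176 213 cent 238.6 192.9
dredger_mid top 0.83 [347.6 242. ] 523 331 358 229 252 cent 344.6 241.2
dredger_mid top 0.81 [324.9 206.2] 492 312 336 194 220 cent 324.0 207.1
dredger_mid top 0.62 [346.9 154.3] 580 337 362 137 166 cent 349.2 151.4
dredger_mid side 0.98 [325.3 193. ] 814 316 339 175 215 cent 327.0 194.4
dredger_mid side 0.73 [252.1 170.7] 446 238 258 160 195 cent 250.0 174.0
dredger_mid side 0.67 [291.  201.1] 863 280 302 179 220 cent 291.3 199.7
bottle_mid top 0.71 [384.3 146.9] 539 369 395 135 163 cent 382.3 149.4
bottle_mid side 0.71 [259.1 157.7] 360 247 265 143 180 cent 257.5 159.6
mill_mid top 0.66 [417.8 145.7] 625 403 434 133 161 cent 418.4 147.5
mill_mid side 0.6 [262.8 149.4] 358 256 272 135 168 cent 266.0 149.3
mill_mid side 0.5 [239.7 246.9] 893 217 261 232 262 cent 240.9 245.0
well_a top 0.91 [253.2 182.2] 1063 237 270 164 198 cent 253.3 181.1
well_a top 0.86 [218.6 185.1] 1036 204 237 168 200 cent 220.5 183.7
well_a top 0.86 [153.4 191. ] 1082 138 171 171 204 cent 154.6 187.6
well_a top 0.76 [186.8 185.8] 1032 171 205 169 202 cent 188.1 185.3
well_a top 0.41 [348.2 155.2] 598 337 363 137 167 cent 349.4 151.7
well_a side 0.86 [240.9 245.4] 857 219 261 232 261 cent 241.1 244.7
well_a side 0.67 [215.8 301.2] 1419 188 240 280 321 cent 215.4 298.1
well_a side 0.57 [199.4 335.8] 2100 167 226 310 358 cent 197.7 334.3
well_a side 0.23 [265.9 148.3] 379 256 272 134 167 cent 266.0 148.0
ramekin_mid top 0.89 [400.1 209.4] 684 386 416 191 219 cent 400.6 205.3
ramekin_mid side 0.72 [305.3 173.1] 462 293 318 163 184 cent 305.9 172.8
timer_mid top 0.66 [201.2 234.3] 719 185 217 221 250 cent 201.2 235.7
timer_mid side 0.74 [282.1 305.7] 1119 260 305 284 321 cent 282.7 302.1
2.4242424242424243
2.5
```

View pics/top0z.png

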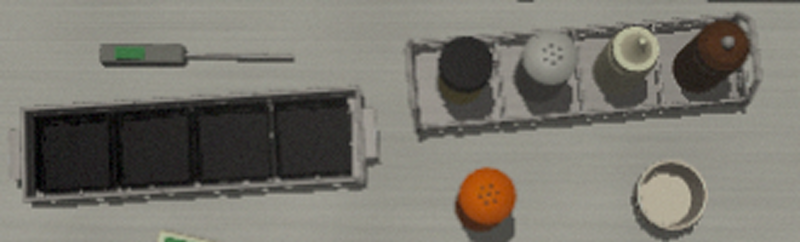

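View pics/side0z.png

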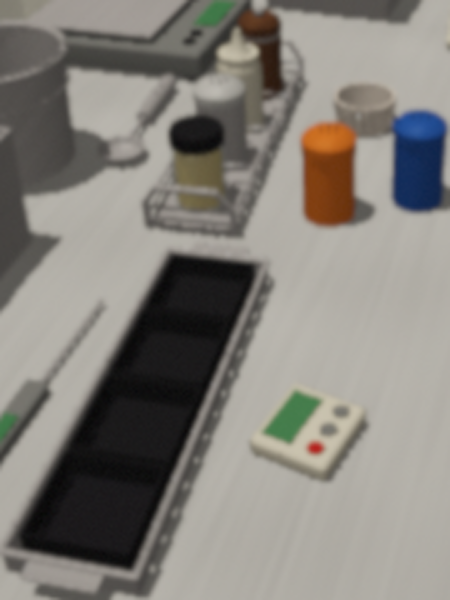

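Run:
```python
from h import *
im=cv2.imread("pics/top0.png")
Z=lambda x,y:(x/2.4242+125,y/2.4242+125)
for n,p,z in(("jar",Z(465,65),.088),("dredger",Z(551,55),.098),("bottle",Z(645,43),.118),("mill",Z(728,41),.109)):
    print(n,np.round(at("top",p,z),4))
for n,a,b in(("blue",(327,194.4),(344.6,241.2)),("orange",(291.3,199.7),(324,207.1))):print(n,tri(a,b))
W=[]
for n,p in(("w1",(154.6,187.6)),("w2",(188.1,185.3)),("w3",(220.5,183.7)),("w4",(253.3,181.1))):
    w=at("top",p,.0155);W.append(w);print(n,np.round(w,4))
print(np.diff(W,axis=0))
print("ramekin",at("top",(401,206),.025),"timer",at("top",(201.5,235.5),.016))
def wells(c0,yaw):
    s=im.copy()
```

```text
jar [ 0.6129 -0.0749  0.088 ]
dredger [ 0.6196 -0.1522  0.098 ]
bottle [ 0.6253 -0.2328  0.118 ]
mill [ 0.6299 -0.31    0.109 ]
blue [ 0.4180795  -0.13910291  0.04334947]
orange [ 0.49475559 -0.09344896  0.04414979]
w1 [0.5452 0.3053 0.0155]
w2 [0.5507 0.2253 0.0155]
w3 [0.5544 0.1483 0.0155]
w4 [0.5606 0.0705 0.0155]
[[ 0.00543916 -0.07999969  0.        ]
 [ 0.00376756 -0.07707306  0.        ]
 [ 0.00618959 -0.07775768  0.        ]]
ramekin [ 0.49999655 -0.27453893  0.025     ] timer [0.43158697 0.1904453  0.016     ]
```

```bash
cat > ov.py <<'E'
from h import *
import sys
OBJ={"jar":((.6129,-.0749),[(0,25),(64,25),(82,25)]),"dredger":((.6196,-.1522),[(0,25),(74,26),(93,8)]),"bottle":((.6253,-.2328),[(0,24),(70,24),(112,2)]),"mill":((.6299,-.31),[(0,24.5),(72,24.5),(105,3)])}
WC=np.array([.5527,.1874]);WY=-.0695  # row dir (x per y)
def draw(OBJ,WC,sl,tag,cap="0"):
  d=np.array([sl,1.]);d/=np.linalg.norm(d);n=np.array([d[1],-d[0]])
  for c,(x0,y0,w,h) in{"top":(125,125,330,100),"side":(160,130,180,240)}.items():
    im=cv2.imread(f"pics/{c}{cap}.png")[y0:y0+h,x0:x0+w];f=min(800/w,600/h);im=cv2.resize(im,None,fx=f,fy=f,interpolation=2)
    def poly(P,col):
        q=np.array([(proj(c,np.array(p))-(x0,y0)+.5)*f-.5 for p in P]);cv2.polylines(im,[np.int32(np.round(q*16))],True,col,1,cv2.LINE_AA,4)
    for xy,rs in OBJ.values():
        for hh,r in rs: poly([(xy[0]+r/1e3*np.cos(a),xy[1]+r/1e3*np.sin(a),.006+hh/1e3) for a in np.linspace(0,6.28,40)],(0,255,0))
    for i in range(4):
        cc=WC+d*(1.5-i)*.078
        for e,z in((.037,.0255),(.035,.0045)):
            poly([(*(cc+d*a*e+n*b*e),z) for a,b in((1,1),(1,-1),(-1,-1),(-1,1))],(0,255,255))
        
    cv2.imwrite(f"pics/{c}{tag}.png",im)
E
python3 -c "
from ov import *
draw(OBJ,WC,WY,'ov1')"
```

```text
(no output)
```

View pics/topov1.png

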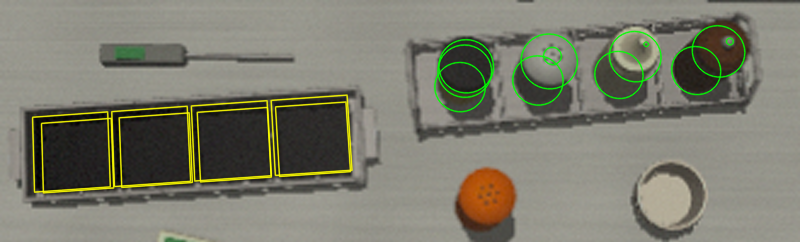

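View pics/sideov1.png

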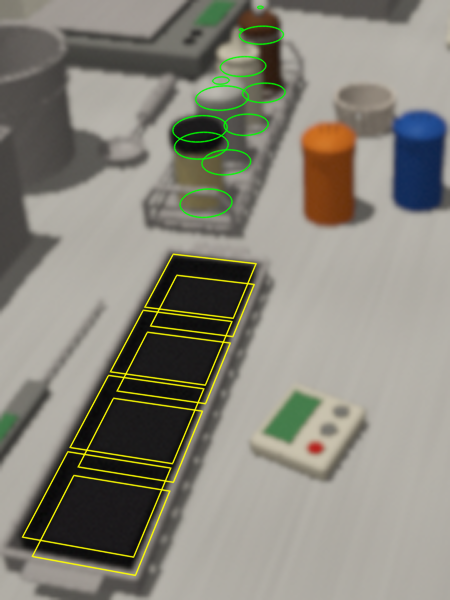

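The order from the left is jar (317,152), dredger (352,148), bottle (388,148) and mill (423,145). The orange (325,207) and blue (345,241) shakers are look-alikes outside the caddy, so I'll leave them. The grey dredger in the caddy's second place is the right one, and the enlarged crops confirm this.

Jaws go across the row. I'll take jar, dredger, bottle, mill in that order, so no carried container crosses another. First I move above the jar.

Call:
send_rows(motion="2 3.3 0 0 0 4.25 0;2 3.3 0 0 0 4.25 0;2 3.3 0 0 0 4.25 0;2 3.3 0 0 0 4.25 0;2 3.3 0 0 0 4.25 0;2 3.3 0 0 0 4.25 0;2 3.3 0 0 0 4.25 0;2 3.3 0 0 0 4.25 0;2 3.3 0 0 0 4.25 0;2 3.3 0 0 0 4.25 0;2 3.3 0 0 0 4.25 0;2 3.3 0 0 0 4.25 0;2 3.3 0 0 0 4.25 0;2 3.3 0 0 0 4.25 0;2 3.3 0 0 0 4.25 0;2 3.3 0 0 0 4.25 0", newtons=50)

```text
t: 2.13
eef_pos: [0.6154, -0.0651, 0.235]
tool_rot: [0.008, 0.67, 0.742, 0.0]
contact_force: [0.8, -0.5, 0.1]
gripper_width: 1.0
```

```bash
cat > to.py <<'E'
from h import *
import sys
from scipy.spatial.transform import Rotation as R
x,y,z=map(float,sys.argv[1:4]);o=get_obs();w,a,b,c=o["tool_rot"]
r=R.from_quat([a,b,c,w]);th=np.radians(94)/2
g=R.from_quat([np.cos(th),np.sin(th),0,0])
print(round(float(o["t"]),2),"cm",np.round((np.array([x,y,z])-o["eef_pos"])*100,2),"deg",np.round((g*r.inv()).as_rotvec(degrees=True),2),"w",round(float(o["gripper_width"]),3),np.round(o["contact_force"],1))
E
python3 to.py .613 -.075 .044
```

```text
2.13 cm [ -0.24  -0.99 -19.1 ] deg [ 0.55  0.68 -1.8 ] w 1.0 [ 0.8 -0.5  0.1]
```

Now down above the jar, stopping clear of its lid for a look.

Call:
send_rows(motion="-0.1 -0.5 -2.5 0.5 0.7 -1.8 0;-0.1 -0.5 -2.5 0 0 0 0;0 0 -2.5 0 0 0 0;0 0 -2.5 0 0 0 0;0 0 0 0 0 0 0")

```text
t: 2.55
eef_pos: [0.6204, -0.0593, 0.1351]
tool_rot: [0.002, 0.674, 0.739, 0.006]
contact_force: [-2.0, 0.2, 0.1]
gripper_width: 1.006
```

```bash
python3 to.py .613 -.075 .044
python3 - <<'E'
from h import *
for c,(x0,y0,w,h) in{"top":(260,80,180,135),"side":(160,90,180,135)}.items():
    im=cv2.cvtColor(read_camera(c),cv2.COLOR_RGB2BGR)[y0:y0+h,x0:x0+w];cv2.imwrite(f"pics/{c}1.png",cv2.resize(im,None,fx=4,fy=4,interpolation=2))
E
```

```text
2.55 cm [-0.74 -1.57 -9.11] deg [-0.4   0.61 -1.26] w 1.006 [-2.   0.2  0.1]
```

View pics/top1.png

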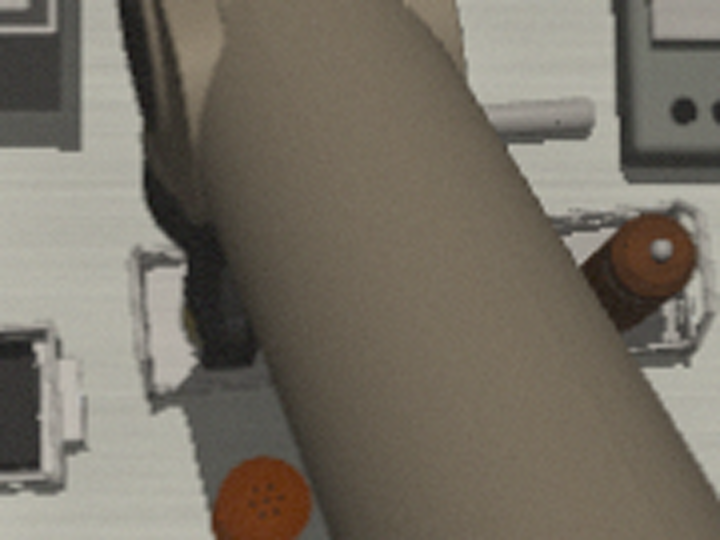

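View pics/side1.png

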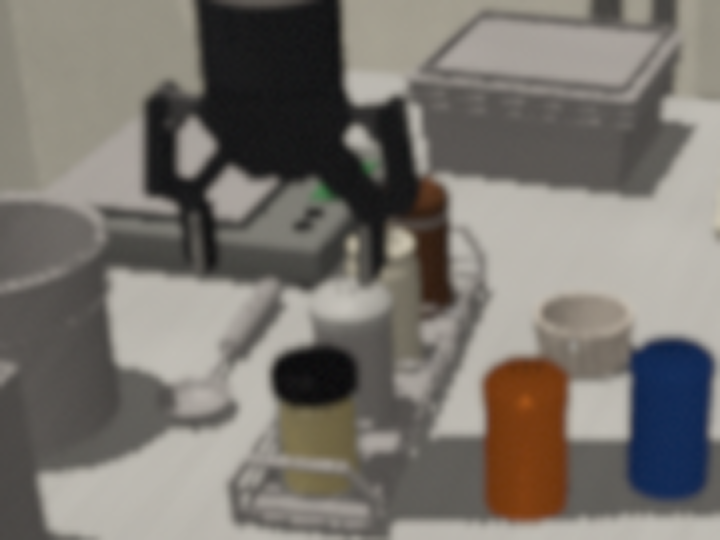

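The pictures show the open jaws above the caddy, jaws across the row, and all four containers undisturbed. The arm carried on after the last call, so I'll let it settle and correct from there.

Call:
send_rows(motion="-0.7 -1.6 0 -0.4 0.6 -1.3 0;0 0 0 0 0 0 0;0 0 0 0 0 0 0")

```text
t: 2.9
eef_pos: [0.6185, -0.0769, 0.1448]
tool_rot: [0.005, 0.683, 0.73, 0.004]
contact_force: [-0.4, 1.1, 1.2]
gripper_width: 0.999
```

```bash
python3 to.py .613 -.075 .044
```

```text
2.9 cm [ -0.55   0.19 -10.08] deg [0.09 0.72 0.22] w 0.999 [-0.4  1.1  1.2]
```

Call:
send_rows(motion="-0.6 0.2 -1.5 0 0.7 0 0;0 0 -1.5 0 0 0 0;0 0 0 0 0 0 0;0 0 0 0 0 0 0")

```text
t: 3.23
eef_pos: [0.6144, -0.0762, 0.1178]
tool_rot: [0.004, 0.684, 0.729, 0.001]
contact_force: [-0.3, 0.6, 0.0]
gripper_width: 0.997
```

```bash
python3 to.py .613 -.075 .044
```

```text
3.23 cm [-0.14  0.12 -7.38] deg [0.17 0.42 0.37] w 0.997 [-0.3  0.6  0. ]
```

Call:
send_rows(motion="-0.1 0.1 -1.5 0 0.4 0.3 0;0 0 -1.5 0 0 0 0;0 0 -1.5 0 0 0 0;0 0 -1.5 0 0 0 0;0 0 -1 0 0 0 0;0 0 0 0 0 0 0;0 0 0 0 0 0 0")

```text
t: 3.82
eef_pos: [0.6143, -0.0735, 0.0442]
tool_rot: [0.001, 0.681, 0.732, -0.0]
contact_force: [0.6, -0.4, -0.4]
gripper_width: 0.998
```

```bash
python3 to.py .613 -.075 .044
```

```text
3.82 cm [-0.13 -0.15 -0.02] deg [ 0.14  0.1  -0.09] w 0.998 [ 0.6 -0.4 -0.4]
```

Call:
send_rows(motion="0 0 0 0 0 0 1;0 0 0 0 0 0 1;0 0 0 0 0 0 1;0 0 0 0 0 0 1;0 0 0 0 0 0 1;0 0 0 0 0 0 1;0 0 0 0 0 0 1;0 0 0 0 0 0 1", newtons=50)

```text
t: 4.48
eef_pos: [0.616, -0.0735, 0.0471]
tool_rot: [0.003, 0.681, 0.732, 0.001]
contact_force: [0.1, -0.2, -1.8]
gripper_width: 0.576
```

```bash
python3 to.py .613 -.075 .044
```

```text
4.48 cm [-0.3  -0.15 -0.31] deg [ 0.16  0.34 -0.09] w 0.576 [ 0.1 -0.2 -1.8]
```

Gripped (49 mm). Lift.

Call:
send_rows(motion="0 0 1 0 0 0 1;0 0 1.5 0 0 0 1;0 0 2 0 0 0 1;0 0 2 0 0 0 1;0 0 1.5 0 0 0 1;0 0 0.8 0 0 0 1;0 0 0 0 0 0 1;0 0 0 0 0 0 1")

```text
t: 5.15
eef_pos: [0.6139, -0.0734, 0.1412]
tool_rot: [0.002, 0.681, 0.732, 0.0]
contact_force: [-0.8, -0.5, -2.7]
gripper_width: 0.576
```

```bash
python3 to.py .547 .3044 .125
```

```text
5.15 cm [-6.69 37.78 -1.62] deg [ 0.15  0.18 -0.12] w 0.576 [-0.8 -0.5 -2.7]
```

Call:
send_rows(motion="-0.2 1 0 0 0 0 1;-0.3 2 0 0 0 0 1;-0.5 2.5 0 0 0 0 1;-0.5 2.8 0 0 0 0 1;-0.5 2.8 0 0 0 0 1;-0.5 2.8 0 0 0 0 1;-0.5 2.8 0 0 0 0 1;-0.5 2.8 0 0 0 0 1;-0.5 2.8 0 0 0 0 1;-0.5 2.8 0 0 0 0 1;-0.5 2.8 0 0 0 0 1;-0.5 2.8 0 0 0 0 1;-0.5 2.5 0 0 0 0 1;-0.5 2 0 0 0 0 1;-0.3 1.5 0 0 0 0 1;-0.2 0.8 0 0 0 0 1;0 0 0 0 0 0 1;0 0 0 0 0 0 1;0 0 0 0 0 0 1")

```text
t: 6.73
eef_pos: [0.5162, 0.3241, 0.1206]
tool_rot: [-0.008, 0.679, 0.734, -0.014]
contact_force: [0.3, -1.0, -1.1]
gripper_width: 0.581
```

```bash
python3 to.py .544 .304 .046
```

```text
6.73 cm [ 2.78 -2.01 -7.46] deg [ 0.52 -1.82 -0.41] w 0.581 [ 0.3 -1.  -1.1]
```

Call:
send_rows(motion="1.4 -1 0 0.3 -0.9 -0.4 1;1.4 -1 0 0.2 -0.9 0 1;0 0 0 0 0 0 1;0 0 0 0 0 0 1;0 0 0 0 0 0 1")

```text
t: 7.15
eef_pos: [0.5495, 0.2946, 0.1199]
tool_rot: [0.003, 0.686, 0.728, -0.001]
contact_force: [0.2, 0.2, -2.1]
gripper_width: 0.573
```

```bash
python3 to.py .544 .304 .046
```

```text
7.15 cm [-0.55  0.94 -7.39] deg [0.24 0.17 0.56] w 0.573 [ 0.2  0.2 -2.1]
```

Call:
send_rows(motion="-0.4 0.7 -1 0 0.2 0.5 1;0 0 -1 0 0 0 1;0 0 -1 0 0 0 1;0 0 0 0 0 0 1;0 0 0 0 0 0 1")

```text
t: 7.57
eef_pos: [0.5438, 0.3027, 0.0862]
tool_rot: [0.0, 0.682, 0.731, -0.002]
contact_force: [0.3, -0.8, -2.5]
gripper_width: 0.579
```

```bash
python3 to.py .544 .304 .046
```

```text
7.57 cm [ 0.02  0.13 -4.02] deg [ 0.23 -0.15 -0.02] w 0.579 [ 0.3 -0.8 -2.5]
```

Check visually before going in.

```bash
cat > snap.py <<'E'
from h import *
import sys
n=sys.argv[1]
a=[]
for c,(x0,y0,w,h) in{"top":(110,110,200,120),"side":(130,150,200,220)}.items():
    im=cv2.cvtColor(read_camera(c),cv2.COLOR_RGB2BGR);cv2.imwrite(f"pics/{c}{n}.png",im);im=im[y0:y0+h,x0:x0+w];f=540/h if c=="side" else 600/w*.5;a.append(cv2.resize(im,None,fx=f,fy=f,interpolation=2))
H=max(i.shape[0] for i in a)
a=[cv2.copyMakeBorder(i,0,H-i.shape[0],0,0,0) for i in a]
cv2.imwrite(f"pics/both{n}.png",np.hstack(a))
E
python3 snap.py 2
```

```text
(no output)
```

View pics/both2.png

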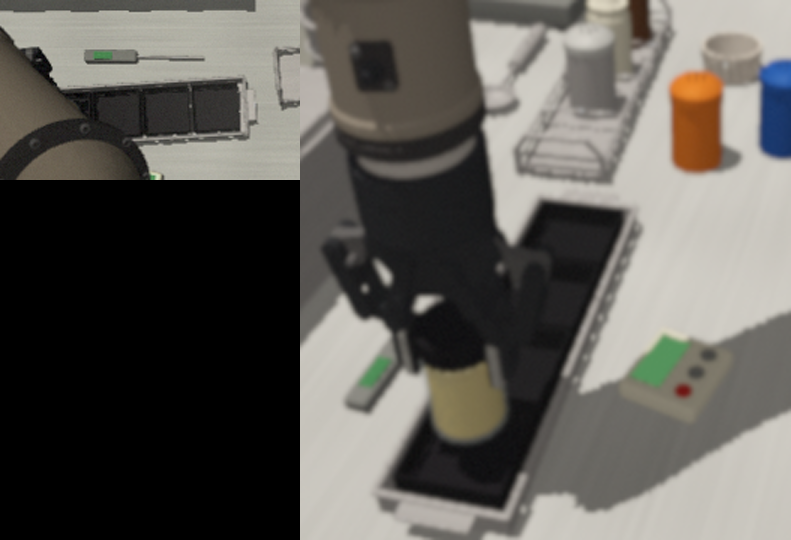

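The jar hangs upright over the nearest (left-most) insert. I'll lower it slowly.

Call:
send_rows(motion="0 0.1 -0.8 0 0 0 1;0 0 -0.8 0 0 0 1;0 0 -0.7 0 0 0 1;0 0 -0.5 0 0 0 1;0 0 0 0 0 0 1;0 0 0 0 0 0 1")

```text
t: 8.17
eef_pos: [0.5442, 0.3041, 0.056]
tool_rot: [0.001, 0.682, 0.731, -0.002]
contact_force: [0.8, -0.2, -1.2]
gripper_width: 0.58
```

```bash
python3 to.py .544 .304 .046
```

```text
8.17 cm [-0.02 -0.01 -1.  ] deg [ 0.19 -0.08 -0.02] w 0.58 [ 0.8 -0.2 -1.2]
```

Call:
send_rows(motion="0 0 -0.4 0 0 0 1;0 0 -0.3 0 0 0 1;0 0 -0.2 0 0 0 1;0 0 0 0 0 0 1;0 0 0 0 0 0 1")

```text
t: 8.58
eef_pos: [0.5446, 0.3042, 0.0465]
tool_rot: [0.001, 0.682, 0.731, -0.001]
contact_force: [0.4, 0.0, -1.9]
gripper_width: 0.579
```

```bash
python3 to.py .544 .304 .046
```

```text
8.58 cm [-0.06 -0.02 -0.05] deg [ 0.17 -0.04 -0.01] w 0.579 [ 0.4  0.  -1.9]
```

Call:
send_rows(motion="0 0 -0.2 0 0 0 1;0 0 0 0 0 0 1;0 0 0 0 0 0 1")

```text
t: 8.83
eef_pos: [0.545, 0.3044, 0.0448]
tool_rot: [0.001, 0.682, 0.731, -0.001]
contact_force: [1.0, -0.4, -2.2]
gripper_width: 0.577
```

Call:
send_rows(motion="0 0 -0.2 0 0 0 1;0 0 0 0 0 0 1;0 0 0 0 0 0 1")

```text
t: 9.08
eef_pos: [0.5457, 0.3051, 0.0453]
tool_rot: [0.001, 0.682, 0.731, -0.0]
contact_force: [-0.8, 0.6, -1.5]
gripper_width: 0.578
```

Call:
send_rows(motion="0 0 -0.3 0 0 0 1;0 0 -0.3 0 0 0 1")

```text
t: 9.25
eef_pos: [0.5464, 0.3056, 0.0441]
tool_rot: [0.002, 0.682, 0.731, 0.0]
contact_force: [-11.4, -9.3, 40.5]
gripper_width: 0.578
```

Contact. Release.

Call:
send_rows(motion="0 0 0.1 0 0 0 1;0 0 0 0 0 0 0.5;0 0 0 0 0 0 0.2;0 0 0 0 0 0 0;0 0 0 0 0 0 0;0 0 0 0 0 0 0;0 0 0 0 0 0 0;0 0 0 0 0 0 0")

```text
t: 9.92
eef_pos: [0.5469, 0.3061, 0.0453]
tool_rot: [0.003, 0.682, 0.731, 0.001]
contact_force: [0.6, 0.6, 0.3]
gripper_width: 1.0
```

```bash
python3 to.py .544 .304 .16
```

```text
9.92 cm [-0.29 -0.21 11.47] deg [0.13 0.28 0.07] w 1.0 [0.6 0.6 0.3]
```

Call:
send_rows(motion="0 0 1.5 0 0 0 0;0 0 2 0 0 0 0;0 0 2.5 0 0 0 0;0 0 2.5 0 0 0 0;0 0 2 0 0 0 0;0 0 1 0 0 0 0;0 0 0 0 0 0 0;0 0 0 0 0 0 0")

```text
t: 10.58
eef_pos: [0.5445, 0.3045, 0.1619]
tool_rot: [0.002, 0.682, 0.731, -0.002]
contact_force: [-0.6, -0.1, -0.6]
gripper_width: 1.0
```

```bash
python3 to.py .6196 -.1522 .13;python3 snap.py 3
```

```text
10.58 cm [  7.51 -45.67  -3.19] deg [ 0.29 -0.02  0.04] w 1.0 [-0.6 -0.1 -0.6]
```

View pics/both3.png

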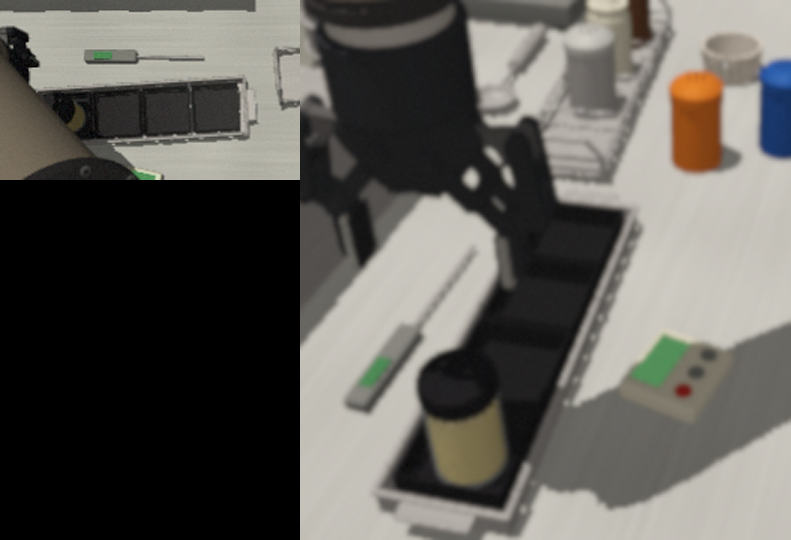

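Call:
send_rows(motion="0.3 -1.5 0 0 0 0 0;0.5 -2.5 0 0 0 0 0;0.5 -3 0 0 0 0 0;0.5 -3 0 0 0 0 0;0.5 -3 0 0 0 0 0;0.5 -3 0 0 0 0 0;0.5 -3 0 0 0 0 0;0.5 -3 0 0 0 0 0;0.5 -3 0 0 0 0 0;0.5 -3 0 0 0 0 0;0.5 -3 0 0 0 0 0;0.5 -3 0 0 0 0 0;0.5 -3 0 0 0 0 0;0.5 -2.5 0 0 0 0 0;0.5 -2 0 0 0 0 0;0.4 -1.5 0 0 0 0 0;0 -0.5 0 0 0 0 0;0 0 0 0 0 0 0;0 0 0 0 0 0 0")

```text
t: 12.27
eef_pos: [0.5987, -0.1777, 0.1349]
tool_rot: [-0.012, 0.686, 0.728, -0.021]
contact_force: [-0.2, 0.5, 0.1]
gripper_width: 1.0
```

```bash
python3 to.py .6196 -.1522 .13
```

```text
12.27 cm [ 2.09  2.55 -0.49] deg [ 0.86 -2.66  0.6 ] w 1.0 [-0.2  0.5  0.1]
```

Call:
send_rows(motion="0.9 1.1 0.3 0.5 -1.3 0.3 0;0.9 1.1 0 0.4 -1.3 0.3 0;0 0 0 0 0 0 0;0 0 0 0 0 0 0;0 0 0 0 0 0 0")

```text
t: 12.68
eef_pos: [0.6179, -0.1457, 0.1378]
tool_rot: [-0.001, 0.678, 0.735, 0.003]
contact_force: [-1.0, -0.7, 0.6]
gripper_width: 1.006
```

```bash
python3 to.py .6196 -.1522 .13
```

```text
12.68 cm [ 0.17 -0.65 -0.78] deg [-0.35  0.17 -0.59] w 1.006 [-1.  -0.7  0.6]
```

Call:
send_rows(motion="0.2 -0.5 -1 -0.3 0.2 -0.5 0;0 0 -1 0 0 0 0;0 0 0 0 0 0 0;0 0 0 0 0 0 0")

```text
t: 13.02
eef_pos: [0.6203, -0.1501, 0.1159]
tool_rot: [-0.0, 0.681, 0.732, -0.0]
contact_force: [-0.2, 0.7, 1.1]
gripper_width: 1.003
```

```bash
python3 to.py .6196 -.1522 .044
```

```text
13.02 cm [-0.07 -0.21 -7.19] deg [-0.   -0.04 -0.15] w 1.003 [-0.2  0.7  1.1]
```

Call:
send_rows(motion="-0.1 -0.2 -1.5 0 0 0 0;0 0 -1.5 0 0 0 0;0 0 -1.5 0 0 0 0;0 0 -1.5 0 0 0 0;0 0 -0.7 0 0 0 0;0 0 0 0 0 0 0;0 0 0 0 0 0 0")

```text
t: 13.6
eef_pos: [0.6188, -0.1544, 0.0456]
tool_rot: [-0.0, 0.682, 0.731, -0.001]
contact_force: [0.6, 0.2, 0.6]
gripper_width: 0.996
```

```bash
python3 to.py .6196 -.1522 .044
```

```text
13.6 cm [ 0.08  0.22 -0.16] deg [ 0.05 -0.09  0.02] w 0.996 [0.6 0.2 0.6]
```

Call:
send_rows(motion="0 0.2 -0.1 0 0 0 1;0 0 0 0 0 0 1;0 0 0 0 0 0 1;0 0 0 0 0 0 1;0 0 0 0 0 0 1;0 0 0 0 0 0 1;0 0 0 0 0 0 1;0 0 0 0 0 0 1")

```text
t: 14.27
eef_pos: [0.6205, -0.1525, 0.0478]
tool_rot: [0.002, 0.682, 0.731, 0.0]
contact_force: [1.2, 0.1, -2.3]
gripper_width: 0.589
```

Call:
send_rows(motion="0 0 1 0 0 0 1;0 0 1.5 0 0 0 1;0 0 2 0 0 0 1;0 0 2 0 0 0 1;0 0 1.5 0 0 0 1;0 0 0.8 0 0 0 1;0 0 0 0 0 0 1;0 0 0 0 0 0 1")

```text
t: 14.93
eef_pos: [0.6183, -0.1521, 0.1416]
tool_rot: [0.0, 0.682, 0.731, -0.001]
contact_force: [-0.5, 0.2, -2.3]
gripper_width: 0.587
```

```bash
python3 to.py .5495 .2263 .12
```

```text
14.93 cm [-6.88 37.84 -2.16] deg [ 0.07 -0.04  0.02] w 0.587 [-0.5  0.2 -2.3]
```

Call:
send_rows(motion="-0.2 1 0 0 0 0 1;-0.3 2 0 0 0 0 1;-0.3 2.5 0 0 0 0 1;-0.3 2.7 0 0 0 0 1;-0.3 2.7 0 0 0 0 1;-0.3 2.7 0 0 0 0 1;-0.3 2.7 0 0 0 0 1;-0.3 2.7 0 0 0 0 1;-0.3 2.7 0 0 0 0 1;-0.3 2.7 0 0 0 0 1;-0.3 2.7 0 0 0 0 1;-0.3 2.7 0 0 0 0 1;-0.3 2.4 0 0 0 0 1;-0.2 1.8 0 0 0 0 1;-0.2 1.2 0 0 0 0 1;0 0.6 0 0 0 0 1;0 0 0 0 0 0 1;0 0 0 0 0 0 1;0 0 0 0 0 0 1")

```text
t: 16.52
eef_pos: [0.5517, 0.2278, 0.1223]
tool_rot: [-0.011, 0.681, 0.732, -0.013]
contact_force: [-0.2, -0.8, -1.6]
gripper_width: 0.586
```

```bash
python3 to.py .5495 .2263 .046
```

```text
16.52 cm [-0.22 -0.15 -7.63] deg [ 0.25 -1.98 -0.16] w 0.586 [-0.2 -0.8 -1.6]
```

Call:
send_rows(motion="0 0 0 0.2 -1.6 -0.2 1;0 0 -1 0 0 0 1;0 0 -1 0 0 0 1;0 0 -0.8 0 0 0 1;0 0 0 0 0 0 1;0 0 0 0 0 0 1")

```text
t: 17.02
eef_pos: [0.5537, 0.2194, 0.09]
tool_rot: [-0.001, 0.686, 0.727, -0.005]
contact_force: [0.4, 0.6, -0.8]
gripper_width: 0.587
```

```bash
python3 to.py .5495 .2263 .046
```

```text
17.02 cm [-0.42  0.69 -4.4 ] deg [ 0.32 -0.47  0.65] w 0.587 [ 0.4  0.6 -0.8]
```

Call:
send_rows(motion="-0.4 0.6 0 0.2 -0.4 0.6 1;0 0 -0.7 0 0 0 1;0 0 -0.6 0 0 0 1;0 0 0 0 0 0 1;0 0 0 0 0 0 1")

```text
t: 17.43
eef_pos: [0.5494, 0.2262, 0.0754]
tool_rot: [0.0, 0.682, 0.731, -0.001]
contact_force: [-0.3, 0.5, -2.1]
gripper_width: 0.587
```

```bash
python3 to.py .5495 .2263 .046;python3 snap.py 4
```

```text
17.43 cm [ 0.01  0.01 -2.94] deg [ 0.08 -0.07 -0.02] w 0.587 [-0.3  0.5 -2.1]
```

View pics/both4.png

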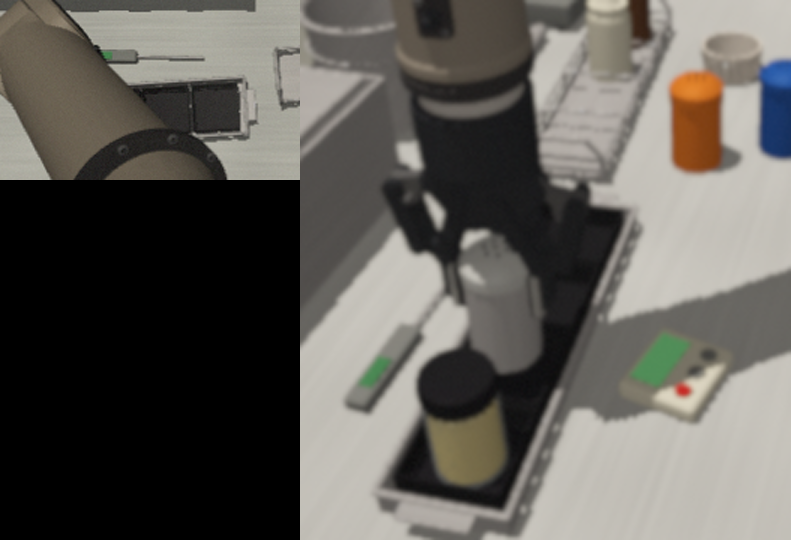

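The dredger hangs upright over the second insert, so I'll lower it.

Call:
send_rows(motion="0 0 -0.7 0 0 0 1;0 0 -0.7 0 0 0 1;0 0 -0.5 0 0 0 1;0 0 -0.4 0 0 0 1;0 0 -0.2 0 0 0 1;0 0 0 0 0 0 1;0 0 0 0 0 0 1")

```text
t: 18.12
eef_pos: [0.5499, 0.226, 0.0479]
tool_rot: [0.0, 0.682, 0.731, -0.001]
contact_force: [-0.5, -0.2, -0.6]
gripper_width: 0.583
```

Call:
send_rows(motion="0 0 -0.2 0 0 0 1;0 0 -0.1 0 0 0 1;0 0 -0.1 0 0 0 1")

```text
t: 18.37
eef_pos: [0.5503, 0.2263, 0.045]
tool_rot: [0.0, 0.682, 0.731, -0.0]
contact_force: [-3.2, -2.0, 12.6]
gripper_width: 0.592
```

Contact at 12.6 N. Release and rise.

Call:
send_rows(motion="0 0 0 0 0 0 1;0 0 0 0 0 0 0.5;0 0 0 0 0 0 0.2;0 0 0 0 0 0 0;0 0 0 0 0 0 0;0 0 0 0 0 0 0;0 0 0 0 0 0 0;0 0 0 0 0 0 0")

```text
t: 19.03
eef_pos: [0.5519, 0.2273, 0.0466]
tool_rot: [0.001, 0.682, 0.731, 0.002]
contact_force: [0.2, 0.3, 0.2]
gripper_width: 1.002
```

Call:
send_rows(motion="0 0 1.5 0 0 0 0;0 0 2 0 0 0 0;0 0 2.5 0 0 0 0;0 0 2.5 0 0 0 0;0 0 2.5 0 0 0 0;0 0 1.5 0 0 0 0;0 0 0 0 0 0 0;0 0 0 0 0 0 0")

```text
t: 19.7
eef_pos: [0.5496, 0.2264, 0.1753]
tool_rot: [0.0, 0.682, 0.731, -0.0]
contact_force: [-0.9, -0.6, -0.2]
gripper_width: 0.999
```

```bash
python3 to.py .6255 -.2315 .15;python3 snap.py 5
```

```text
19.7 cm [  7.59 -45.79  -2.53] deg [ 0.05  0.   -0.01] w 0.999 [-0.9 -0.6 -0.2]
```

View pics/both5.png

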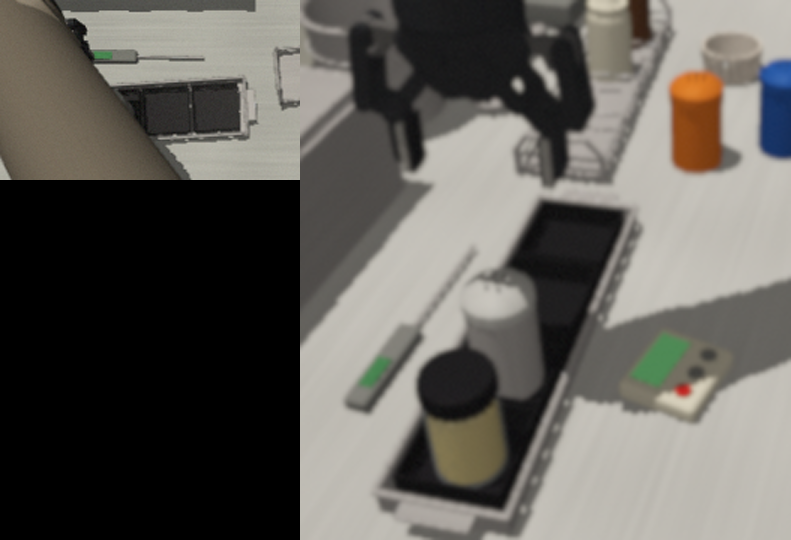

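Call:
send_rows(motion="0.3 -1.5 0.1 0 0 0 0;0.6 -2.5 0.2 0 0 0 0;0.7 -3 0.2 0 0 0 0;0.7 -3 0.2 0 0 0 0;0.7 -3 0.2 0 0 0 0;0.7 -3 0.2 0 0 0 0;0.7 -3 0.2 0 0 0 0;0.7 -3 0.2 0 0 0 0;0.7 -3 0.2 0 0 0 0;0.7 -3 0.2 0 0 0 0;0.7 -3 0.2 0 0 0 0;0.7 -3 0.2 0 0 0 0;0.6 -3 0.2 0 0 0 0;0.6 -2.5 0.1 0 0 0 0;0.5 -2 0.1 0 0 0 0;0.4 -1.2 0 0 0 0 0;0 -0.3 0 0 0 0 0;0 0 0 0 0 0 0;0 0 0 0 0 0 0;0 0 0 0 0 0 0")

```text
t: 21.47
eef_pos: [0.6318, -0.2208, 0.1693]
tool_rot: [-0.02, 0.678, 0.735, -0.016]
contact_force: [0.3, 0.7, -0.2]
gripper_width: 1.0
```

```bash
python3 to.py .6255 -.2315 .15
```

```text
21.47 cm [-0.63 -1.07 -1.93] deg [-0.2  -2.95 -0.66] w 1.0 [ 0.3  0.7 -0.2]
```

Call:
send_rows(motion="-0.3 -0.7 0 -0.1 -1.4 -0.4 0;-0.2 -0.4 -0.5 0 -1.3 -0.2 0;0 0 0 0 0 0 0;0 0 0 0 0 0 0;0 0 0 0 0 0 0")

```text
t: 21.88
eef_pos: [0.6276, -0.2216, 0.1646]
tool_rot: [-0.003, 0.677, 0.736, 0.001]
contact_force: [-0.1, 0.4, -0.2]
gripper_width: 1.002
```

```bash
python3 to.py .6255 -.2315 .15
```

```text
21.88 cm [-0.21 -0.99 -1.46] deg [-0.33 -0.2  -0.75] w 1.002 [-0.1  0.4 -0.2]
```

Call:
send_rows(motion="-0.2 -0.9 0 -0.3 -0.2 -0.7 0;0 0 -1 0 0 0 0;0 0 -0.5 0 0 0 0;0 0 0 0 0 0 0;0 0 0 0 0 0 0")

```text
t: 22.3
eef_pos: [0.6269, -0.2289, 0.1487]
tool_rot: [0.0, 0.681, 0.732, 0.001]
contact_force: [0.4, 0.7, 0.2]
gripper_width: 0.993
```

```bash
python3 to.py .6255 -.2315 .048
python3 - <<'E'
from h import *
for c,(x0,y0,w,h) in{"side":(190,90,120,100)}.items():
    im=cv2.cvtColor(read_camera(c),cv2.COLOR_RGB2BGR)[y0:y0+h,x0:x0+w];cv2.imwrite(f"pics/{c}6.png",cv2.resize(im,None,fx=5,fy=5,interpolation=2))
E
```

```text
22.3 cm [ -0.14  -0.26 -10.07] deg [-0.04  0.05 -0.17] w 0.993 [0.4 0.7 0.2]
```

View pics/side6.png

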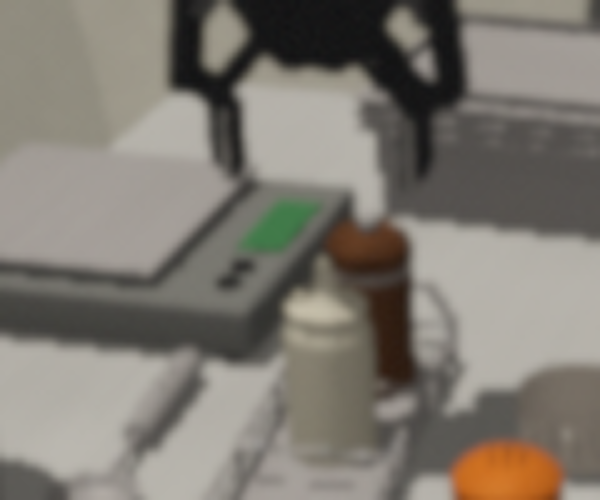

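The bottle stands between the jaws. I'll go down a little higher than for the others, because of the nozzle.

Call:
send_rows(motion="-0.1 -0.3 -1.5 0 0 0 0;0 0 -1.5 0 0 0 0;0 0 -1.5 0 0 0 0;0 0 -1.5 0 0 0 0;0 0 -1.5 0 0 0 0;0 0 -0.7 0 0 0 0;0 0 -0.2 0 0 0 0;0 0 0 0 0 0 0;0 0 0 0 0 0 0")

```text
t: 23.1
eef_pos: [0.6281, -0.2323, 0.0637]
tool_rot: [0.002, 0.681, 0.732, 0.002]
contact_force: [0.1, -0.0, -0.5]
gripper_width: 0.996
```

```bash
python3 to.py .6255 -.2315 .048
```

```text
23.1 cm [-0.26  0.08 -1.57] deg [ 0.01  0.3  -0.16] w 0.996 [ 0.1 -0.  -0.5]
```

Call:
send_rows(motion="-0.2 0.1 -0.6 0 0.3 0 0;0 0 -0.5 0 0 0 0;0 0 -0.3 0 0 0 0;0 0 0 0 0 0 0;0 0 0 0 0 0 0")

```text
t: 23.52
eef_pos: [0.6278, -0.2317, 0.0514]
tool_rot: [0.002, 0.681, 0.732, 0.001]
contact_force: [0.0, -0.8, -0.5]
gripper_width: 0.999
```

```bash
python3 to.py .6255 -.2315 .048
```

```text
23.52 cm [-0.23  0.02 -0.34] deg [ 0.09  0.23 -0.15] w 0.999 [ 0.  -0.8 -0.5]
```

Call:
send_rows(motion="-0.2 0 -0.3 0 0.2 0 0;0 0 -0.1 0 0 0 0;0 0 0 0 0 0 1;0 0 0 0 0 0 1;0 0 0 0 0 0 1;0 0 0 0 0 0 1;0 0 0 0 0 0 1;0 0 0 0 0 0 1;0 0 0 0 0 0 1;0 0 0 0 0 0 1")

```text
t: 24.35
eef_pos: [0.6267, -0.2318, 0.0481]
tool_rot: [0.002, 0.681, 0.732, 0.0]
contact_force: [0.1, 0.5, -0.3]
gripper_width: 0.547
```

```bash
python3 to.py .6255 -.2315 .048
```

```text
24.35 cm [-0.12  0.03 -0.01] deg [ 0.11  0.14 -0.16] w 0.547 [ 0.1  0.5 -0.3]
```

Gripped (46.5–48 mm), no force on the palm. Lift.

Call:
send_rows(motion="0 0 1 0 0 0 1;0 0 1.5 0 0 0 1;0 0 2 0 0 0 1;0 0 2 0 0 0 1;0 0 1.5 0 0 0 1;0 0 0.8 0 0 0 1;0 0 0 0 0 0 1;0 0 0 0 0 0 1")

```text
t: 25.02
eef_pos: [0.6222, -0.231, 0.1395]
tool_rot: [-0.002, 0.681, 0.732, -0.002]
contact_force: [0.4, 0.1, -2.6]
gripper_width: 0.547
```

Call:
send_rows(motion="-0.2 1 0 0 0 0 1;-0.3 2 0 0 0 0 1;-0.3 2.5 0 0 0 0 1;-0.3 2.7 0 0 0 0 1;-0.3 2.7 0 0 0 0 1;-0.3 2.7 0 0 0 0 1;-0.3 2.7 0 0 0 0 1;-0.3 2.7 0 0 0 0 1;-0.3 2.7 0 0 0 0 1;-0.3 2.7 0 0 0 0 1;-0.3 2.7 0 0 0 0 1;-0.3 2.7 0 0 0 0 1;-0.3 2.4 0 0 0 0 1;-0.2 1.8 0 0 0 0 1;-0.2 1.2 0 0 0 0 1;0 0.6 0 0 0 0 1;0 0 0 0 0 0 1;0 0 0 0 0 0 1;0 0 0 0 0 0 1")

```text
t: 26.6
eef_pos: [0.5548, 0.1497, 0.12]
tool_rot: [-0.015, 0.68, 0.733, -0.014]
contact_force: [-0.2, -0.2, -1.8]
gripper_width: 0.549
```

```bash
python3 to.py .555 .1485 .047
```

```text
26.6 cm [ 0.02 -0.12 -7.3 ] deg [-0.01 -2.35 -0.34] w 0.549 [-0.2 -0.2 -1.8]
```

Call:
send_rows(motion="0 0.3 0 0 -2 -0.3 1;0 0.2 -1 0 0 0 1;0 0 -1 0 0 0 1;0 0 -0.8 0 0 0 1;0 0 0 0 0 0 1;0 0 0 0 0 0 1")

```text
t: 27.1
eef_pos: [0.5564, 0.1465, 0.0877]
tool_rot: [-0.002, 0.686, 0.728, -0.004]
contact_force: [0.7, 0.8, -2.8]
gripper_width: 0.547
```

```bash
python3 to.py .555 .1485 .047
```

```text
27.1 cm [-0.14  0.2  -4.07] deg [ 0.24 -0.47  0.58] w 0.547 [ 0.7  0.8 -2.8]
```

Call:
send_rows(motion="-0.1 0.2 0 0.2 -0.4 0.5 1;0 0 -0.6 0 0 0 1;0 0 -0.5 0 0 0 1;0 0 0 0 0 0 1;0 0 0 0 0 0 1")

```text
t: 27.52
eef_pos: [0.5558, 0.1481, 0.0752]
tool_rot: [-0.0, 0.683, 0.731, -0.001]
contact_force: [0.4, 0.5, -2.5]
gripper_width: 0.547
```

```bash
python3 to.py .555 .1485 .047;python3 snap.py 7
```

```text
27.52 cm [-0.08  0.04 -2.82] deg [ 0.02 -0.07  0.08] w 0.547 [ 0.4  0.5 -2.5]
```

View pics/both7.png

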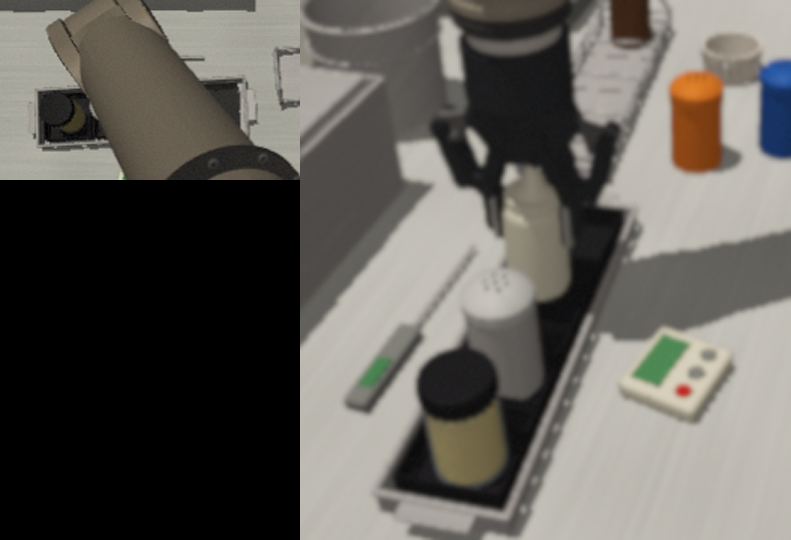

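The bottle is over the third insert and upright. Lower.

Call:
send_rows(motion="0 0 -0.7 0 0 0 1;0 0 -0.7 0 0 0 1;0 0 -0.5 0 0 0 1;0 0 -0.4 0 0 0 1;0 0 -0.1 0 0 0 1;0 0 0 0 0 0 1;0 0 0 0 0 0 1")

```text
t: 28.2
eef_pos: [0.5558, 0.1483, 0.0488]
tool_rot: [-0.0, 0.682, 0.731, -0.0]
contact_force: [-0.7, -0.2, -1.2]
gripper_width: 0.547
```

Call:
send_rows(motion="0 0 -0.1 0 0 0 1;0 0 -0.1 0 0 0 1;0 0 -0.1 0 0 0 1")

```text
t: 28.45
eef_pos: [0.5563, 0.1486, 0.0464]
tool_rot: [-0.0, 0.682, 0.731, 0.0]
contact_force: [-2.1, -0.9, 9.6]
gripper_width: 0.545
```

Call:
send_rows(motion="0 0 0 0 0 0 1;0 0 0 0 0 0 0.5;0 0 0 0 0 0 0.2;0 0 0 0 0 0 0;0 0 0 0 0 0 0;0 0 0 0 0 0 0;0 0 0 0 0 0 0;0 0 0 0 0 0 0")

```text
t: 29.12
eef_pos: [0.5579, 0.1491, 0.0478]
tool_rot: [0.001, 0.682, 0.731, 0.002]
contact_force: [0.4, 0.7, -0.4]
gripper_width: 1.001
```

Call:
send_rows(motion="0 0 1.5 0 0 0 0;0 0 2 0 0 0 0;0 0 2.5 0 0 0 0;0 0 2.5 0 0 0 0;0 0 2.5 0 0 0 0;0 0 1.5 0 0 0 0;0 0 0 0 0 0 0;0 0 0 0 0 0 0")

```text
t: 29.78
eef_pos: [0.5556, 0.1486, 0.1768]
tool_rot: [-0.0, 0.682, 0.731, 0.0]
contact_force: [-0.4, -0.5, -0.4]
gripper_width: 0.998
```

```bash
python3 to.py .631 -.3095 .14;python3 snap.py 8
```

```text
29.78 cm [  7.54 -45.81  -3.68] deg [-0.02  0.    0.04] w 0.998 [-0.4 -0.5 -0.4]
```

View pics/both8.png

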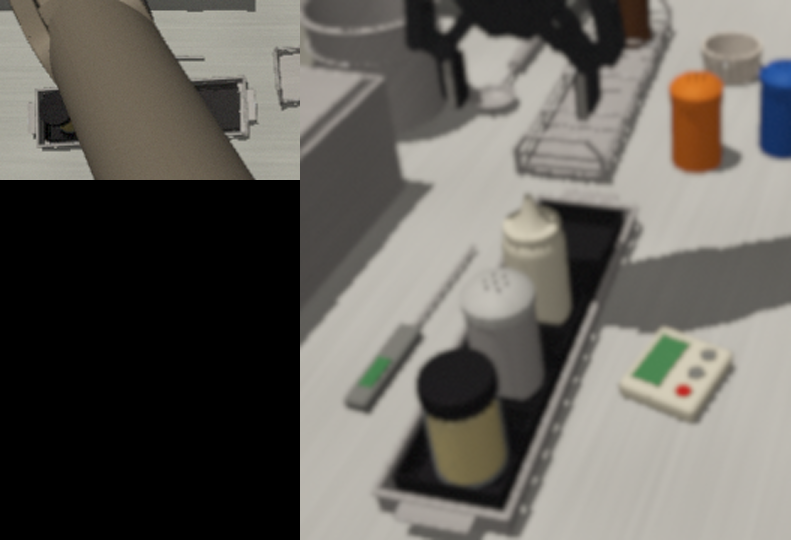

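Call:
send_rows(motion="0.3 -1.5 0.1 0 0 0 0;0.6 -2.5 0.2 0 0 0 0;0.7 -3 0.2 0 0 0 0;0.7 -3 0.2 0 0 0 0;0.7 -3 0.2 0 0 0 0;0.7 -3 0.2 0 0 0 0;0.7 -3 0.2 0 0 0 0;0.7 -3 0.2 0 0 0 0;0.7 -3 0.2 0 0 0 0;0.7 -3 0.2 0 0 0 0;0.7 -3 0.2 0 0 0 0;0.7 -3 0.2 0 0 0 0;0.6 -3 0.2 0 0 0 0;0.5 -2.5 0.1 0 0 0 0;0.3 -2 0.1 0 0 0 0;0.2 -1.5 0 0 0 0 0;0 -0.8 0 0 0 0 0;0 0 0 0 0 0 0;0 0 0 0 0 0 0;0 0 0 0 0 0 0")

```text
t: 31.55
eef_pos: [0.633, -0.3057, 0.1692]
tool_rot: [-0.022, 0.678, 0.735, -0.014]
contact_force: [-0.2, 0.2, 0.7]
gripper_width: 1.003
```

```bash
python3 to.py .631 -.3095 .14
```

```text
31.55 cm [-0.2  -0.38 -2.92] deg [-0.54 -2.99 -0.63] w 1.003 [-0.2  0.2  0.7]
```

Call:
send_rows(motion="0 -0.6 0 -0.3 -1.4 -0.4 0;0 -0.4 -1 -0.2 -1.3 -0.3 0;0 0 -1 0 0 0 0;0 0 0 0 0 0 0;0 0 0 0 0 0 0")

```text
t: 31.97
eef_pos: [0.635, -0.3057, 0.1489]
tool_rot: [-0.003, 0.678, 0.735, 0.001]
contact_force: [-0.0, -0.4, 0.5]
gripper_width: 1.001
```

```bash
python3 to.py .631 -.3095 .14
```

```text
31.97 cm [-0.4  -0.38 -0.89] deg [-0.28 -0.19 -0.57] w 1.001 [-0.  -0.4  0.5]
```

Call:
send_rows(motion="-0.4 -0.4 -0.3 -0.2 -0.2 -0.5 0;0 0 0 0 0 0 0;0 0 0 0 0 0 0")

```text
t: 32.22
eef_pos: [0.6317, -0.3073, 0.1461]
tool_rot: [-0.001, 0.681, 0.733, 0.001]
contact_force: [-0.2, 0.7, 0.2]
gripper_width: 0.994
```

```bash
python3 to.py .631 -.3095 .045
python3 - <<'E'
from h import *
for c,(x0,y0,w,h) in{"side":(200,70,120,100)}.items():
    im=cv2.cvtColor(read_camera(c),cv2.COLOR_RGB2BGR)[y0:y0+h,x0:x0+w];cv2.imwrite(f"pics/{c}9.png",cv2.resize(im,None,fx=5,fy=5,interpolation=2))
E
```

```text
32.22 cm [ -0.07  -0.22 -10.11] deg [-0.13  0.01 -0.22] w 0.994 [-0.2  0.7  0.2]
```

View pics/side9.png

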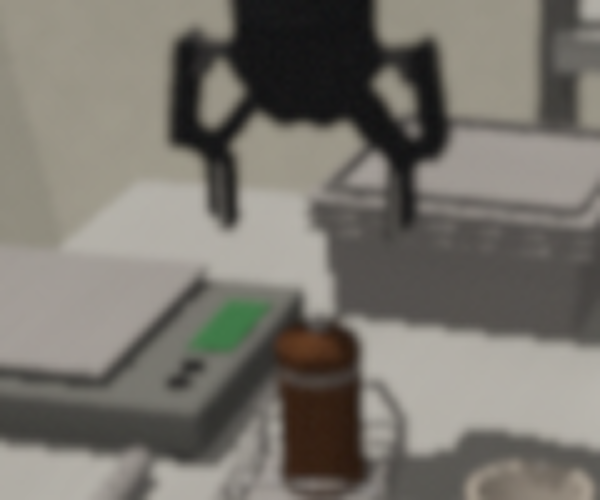

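Run:
```python
from h import *
for p in((417,123),(499,121),(415,110)):
  print([np.round(at("top",p,z)[:2],3) for z in(0,.03,.05)])
```

```text
[array([ 0.708, -0.328]), array([ 0.698, -0.319]), array([ 0.692, -0.312])]
[array([ 0.714, -0.532]), array([ 0.704, -0.516]), array([ 0.698, -0.506])]
[array([ 0.741, -0.324]), array([ 0.731, -0.315]), array([ 0.723, -0.309])]
```

Call:
send_rows(motion="-0.1 -0.2 -1.5 0 0 -0.2 0;0 0 -1.5 0 0 0 0;0 0 -1.5 0 0 0 0;0 0 -1.5 0 0 0 0;0 0 -1.5 0 0 0 0;0 0 -0.8 0 0 0 0;0 0 -0.3 0 0 0 0;0 0 0 0 0 0 0;0 0 0 0 0 0 0")

```text
t: 33.02
eef_pos: [0.6319, -0.3099, 0.0564]
tool_rot: [0.001, 0.682, 0.731, 0.001]
contact_force: [-0.0, 0.1, 0.1]
gripper_width: 1.0
```

```bash
python3 to.py .6305 -.3095 .045
```

```text
33.02 cm [-0.14  0.04 -1.14] deg [-0.06  0.16  0.01] w 1.0 [-0.   0.1  0.1]
```

Call:
send_rows(motion="-0.1 0 -0.6 0 0.2 0 0;0 0 -0.5 0 0 0 0;0 0 -0.1 0 0 0 0;0 0 0 0 0 0 1;0 0 0 0 0 0 1;0 0 0 0 0 0 1;0 0 0 0 0 0 1;0 0 0 0 0 0 1;0 0 0 0 0 0 1;0 0 0 0 0 0 1;0 0 0 0 0 0 1")

```text
t: 33.93
eef_pos: [0.6326, -0.3108, 0.0467]
tool_rot: [0.002, 0.682, 0.731, 0.001]
contact_force: [-0.1, -0.4, -0.0]
gripper_width: 0.56
```

Call:
send_rows(motion="0 0 1 0 0 0 1;0 0 1.5 0 0 0 1;0 0 2 0 0 0 1;0 0 2 0 0 0 1;0 0 1.5 0 0 0 1;0 0 0.8 0 0 0 1;0 0 0 0 0 0 1;0 0 0 0 0 0 1")

```text
t: 34.6
eef_pos: [0.6314, -0.31, 0.1439]
tool_rot: [0.001, 0.682, 0.731, 0.001]
contact_force: [0.4, 0.3, -2.9]
gripper_width: 0.56
```

```bash
python3 to.py .5603 .0707 .13
```

```text
34.6 cm [-7.11 38.07 -1.39] deg [ 0.04  0.19 -0.01] w 0.56 [ 0.4  0.3 -2.9]
```

Call:
send_rows(motion="-0.2 1 0 0 0 0 1;-0.3 2 0 0 0 0 1;-0.3 2.5 0 0 0 0 1;-0.3 2.7 0 0 0 0 1;-0.3 2.7 0 0 0 0 1;-0.3 2.7 0 0 0 0 1;-0.3 2.7 0 0 0 0 1;-0.3 2.7 0 0 0 0 1;-0.3 2.7 0 0 0 0 1;-0.3 2.7 0 0 0 0 1;-0.3 2.7 0 0 0 0 1;-0.3 2.7 0 0 0 0 1;-0.3 2.4 0 0 0 0 1;-0.2 1.8 0 0 0 0 1;-0.2 1.2 0 0 0 0 1;0 0.6 0 0 0 0 1;0 0 0 0 0 0 1;0 0 0 0 0 0 1;0 0 0 0 0 0 1")

```text
t: 36.18
eef_pos: [0.5638, 0.0745, 0.1261]
tool_rot: [-0.012, 0.68, 0.733, -0.009]
contact_force: [-0.5, -0.1, -2.0]
gripper_width: 0.561
```

```bash
python3 to.py .5603 .0707 .047
```

```text
36.18 cm [-0.35 -0.38 -7.91] deg [-0.19 -1.71 -0.35] w 0.561 [-0.5 -0.1 -2. ]
```

Call:
send_rows(motion="-0.3 0 0 -0.1 -1.5 -0.3 1;-0.1 0.1 -1 0 0 0 1;0 0 -1 0 0 0 1;0 0 -1 0 0 0 1;0 0 0 0 0 0 1;0 0 0 0 0 0 1")

```text
t: 36.68
eef_pos: [0.5603, 0.0687, 0.0915]
tool_rot: [-0.002, 0.685, 0.729, -0.003]
contact_force: [0.1, -0.0, -1.7]
gripper_width: 0.558
```

```bash
python3 to.py .5603 .0707 .047
```

```text
36.68 cm [-0.    0.2  -4.45] deg [ 0.08 -0.34  0.47] w 0.558 [ 0.1 -0.  -1.7]
```

Call:
send_rows(motion="0 0.2 0 0.1 -0.3 0.4 1;0 0 -0.8 0 0 0 1;0 0 -0.6 0 0 0 1;0 0 0 0 0 0 1;0 0 0 0 0 0 1")

```text
t: 37.1
eef_pos: [0.5609, 0.0706, 0.0756]
tool_rot: [-0.001, 0.682, 0.731, -0.0]
contact_force: [-0.0, 1.2, -2.5]
gripper_width: 0.56
```

```bash
python3 to.py .5603 .0707 .047;python3 snap.py 10
```

```text
37.1 cm [-0.06  0.01 -2.86] deg [-0.04 -0.05  0.06] w 0.56 [-0.   1.2 -2.5]
```

View pics/both10.png

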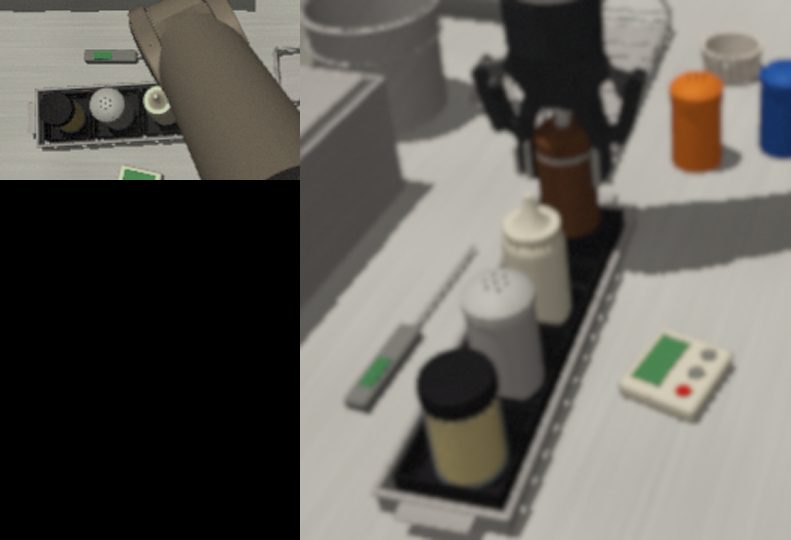

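The mill is over the fourth insert and upright. Lower.

Call:
send_rows(motion="0 0 -0.7 0 0 0 1;0 0 -0.7 0 0 0 1;0 0 -0.5 0 0 0 1;0 0 -0.4 0 0 0 1;0 0 -0.2 0 0 0 1;0 0 0 0 0 0 1;0 0 0 0 0 0 1")

```text
t: 37.78
eef_pos: [0.5612, 0.0708, 0.0483]
tool_rot: [-0.0, 0.682, 0.731, 0.0]
contact_force: [0.3, -0.4, -1.6]
gripper_width: 0.561
```

Call:
send_rows(motion="0 0 -0.1 0 0 0 1;0 0 -0.1 0 0 0 1;0 0 -0.1 0 0 0 1")

```text
t: 38.03
eef_pos: [0.5616, 0.0708, 0.0456]
tool_rot: [0.0, 0.682, 0.731, 0.001]
contact_force: [0.3, -0.5, -3.2]
gripper_width: 0.557
```

Call:
send_rows(motion="0 0 -0.1 0 0 0 1;0 0 -0.2 0 0 0 1")

```text
t: 38.2
eef_pos: [0.5618, 0.071, 0.0449]
tool_rot: [0.0, 0.682, 0.731, 0.0]
contact_force: [-11.8, -1.8, 34.2]
gripper_width: 0.561
```

Contact. Release, rise, and move clear for the last look.

Call:
send_rows(motion="0 0 0.1 0 0 0 1;0 0 0 0 0 0 0.5;0 0 0 0 0 0 0.2;0 0 0 0 0 0 0;0 0 0 0 0 0 0;0 0 0 0 0 0 0;0 0 0 0 0 0 0;0 0 0 0 0 0 0")

```text
t: 38.87
eef_pos: [0.5637, 0.0715, 0.0478]
tool_rot: [0.002, 0.682, 0.731, 0.002]
contact_force: [0.0, -0.4, -0.9]
gripper_width: 1.002
```

Call:
send_rows(motion="0 0 1.5 0 0 0 0;0 0 2 0 0 0 0;0 0 2.5 0 0 0 0;0 0 2.5 0 0 0 0;0 0 2.5 0 0 0 0;0 0 2 0 0 0 0;0 0 0 0 0 0 0;0.3 -2 0.3 0 0 0 0;0.6 -3 0.3 0 0 0 0;0.6 -3 0.3 0 0 0 0;0.6 -3 0.3 0 0 0 0;0.6 -3 0.3 0 0 0 0;0.6 -3 0.3 0 0 0 0;0.6 -3 0.3 0 0 0 0;0.6 -3 0.3 0 0 0 0;0.6 -2.5 0.3 0 0 0 0;0.4 -1.5 0 0 0 0 0;0 0 0 0 0 0 0;0 0 0 0 0 0 0;0 0 0 0 0 0 0")

```text
t: 40.53
eef_pos: [0.6126, -0.2075, 0.2035]
tool_rot: [-0.003, 0.68, 0.734, -0.001]
contact_force: [0.1, 0.2, 1.2]
gripper_width: 0.999
```

Run:
```python
from h import *
from ov import draw
for c in("top","side"):
    cv2.imwrite(f"pics/{c}11.png",cv2.cvtColor(read_camera(c),cv2.COLOR_RGB2BGR))
import ov
W=np.array([.5527,.1874]);d=np.array([-.0695,1]);d/=np.linalg.norm(d)
O={}
for i,n in enumerate(("jar","dredger","bottle","mill")):
    p=W+d*(1.5-i)*.078;O[n]=(tuple(p),ov.OBJ[n][1])
draw(O,W,-.0695,"ov11","11")
```

```text
(no output)
```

View pics/topov11.png

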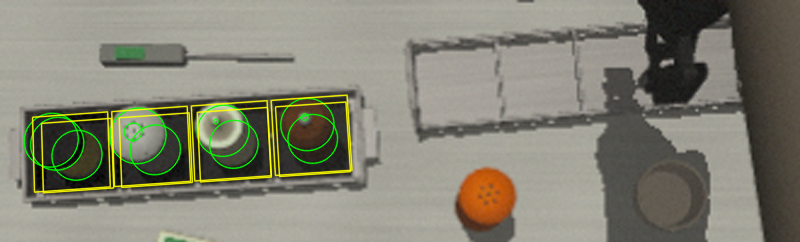

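View pics/sideov11.png

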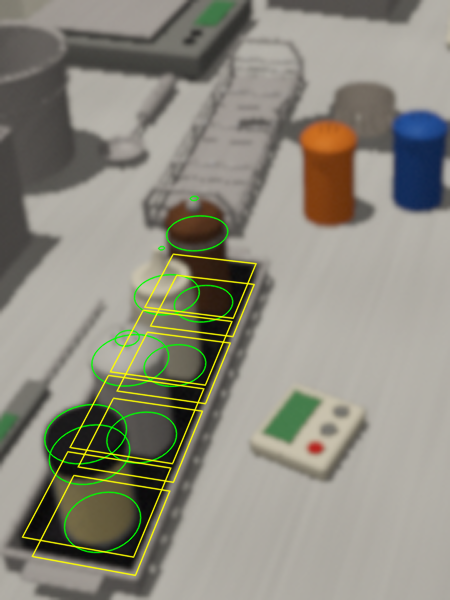

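View pics/top11.png

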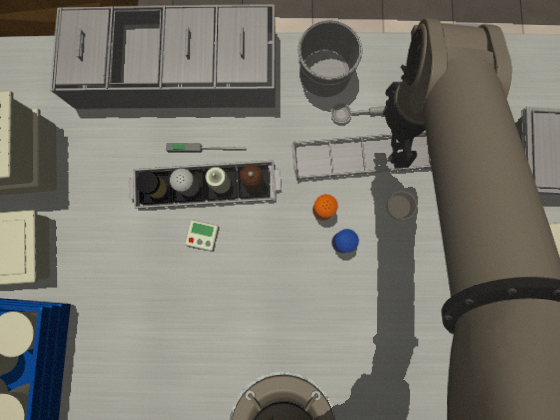

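Run:
```python
from h import *
Z=lambda x,y:(x/2.4242+125,y/2.4242+125)
for n,p,z in(("dredger",Z(133,130),.0965),("bottle",Z(213,122),.116),("mill",Z(304,117),.108)):print(n,at("top",p,z))
print("ramekin",at("top",(400.5,206),.025),"timer",at("top",(201.5,235.5),.016))
print(hand_in())
```

```text
dredger [0.55106167 0.2259133  0.0965    ]
bottle [0.55435625 0.15027288 0.116     ]
mill [0.56040492 0.07039092 0.108     ]
ramekin [ 0.49999624 -0.27337108  0.025     ] timer [0.43158697 0.1904453  0.016     ]
the job is handed in; nothing more can be done
None
```

All four containers now stand in the station rack in their caddy order from the left: jar, dredger, bottle, mill. The job was handed in at about 41 s of the 93 s; no verdict was reported.

- **Setting down:** each container was lowered slowly until the wrist force showed contact, then released. Contact forces were about 41 N for the jar, 13 N for the dredger, 10 N for the bottle and 34 N for the mill. The force limit was 120 N.
- **Placement:** in the last pictures, all four stand upright. The dredger, bottle and mill are within about 2 mm of their insert centres in the top view. I checked the jar only by eye against a drawn overlay, where it looked well placed.
- **Left alone:** the timer showed no movement, and the ramekin measured within about 1 mm of where it was. The orange and blue shakers were not touched.
- **Disagreement:** the two cameras disagreed by about 2 mm on where the rack sits, well inside the 15 mm allowance.

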